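# Gauge the new seal, then open the push-and-turn bottle

## Task

Check the new rubber seal by pressing the height gauge's knob down until the gauge's foot rests firmly on it, stay there half a second, and let the foot spring all the way back up. Then open the clamped bottle for the new seal: push its safety cap down, turn it anticlockwise while pushing, and lift it off. Finish while still holding the cap in the gripper, level and still, about 8 cm above the bottle's mouth and centred over it; do not let go, and leave the seal on the gauge and the tin, stapler and two marker pens undisturbed.

Things in the scene. Friction and masses are not known exactly. Their poses are not given: they have to be found in the camera images.
- board: Bamboo board, 200 x 280 mm (its x, y), top 43 mm above the shelf, fixed. Origin: centre of its underside, on the shelf. The bottle stands on it, clamped to the edge on its +x side.
- bottle: Squat white plastic bottle, 76 mm in diameter, fixed upright on the board by a silver clamp on its +x side (clamp and screw reach 58 mm above the bottle's underside). Origin: centre of its underside, on the board; z up the bottle's axis. Shoulder falls from 78 mm (at the neck) to 62 mm (at the rim). It cannot turn or move.
- mouth (a point): Centre of the bottle's neck opening (hidden under the cap at the start), on the bottle's axis, 105 mm above the bottle's underside. A sprung plunger stands 9 mm out of it once the cap is off.
- cap: Grey ribbed round push-and-turn cap, 53 mm in diameter, 40 mm high, about 60 g, loose but locked on the neck at first. Origin: centre of its underside, 94 mm above the bottle's underside when closed; z up, top at z = 40 mm. Locked, it cannot be turned or lifted. A spring holds it up: pushing it down takes about 5 N at first, 9 N at the stop 8 to 9 mm down.
- cap_grip (a point): Centre of the cap's solid upper half, the best place to grip, 30 mm above the cap's underside. Pushed down 5 mm or more (best 6 to 8) the cap turns anticlockwise seen from above (positive yaw); clockwise is blocked. It lifts off after 50 to 120 degrees of turn (aim for 80) and catches again after 130. Its x axis starts within 3 degrees of the bottle's x.
- gauge: Height gauge, fixed: grey base plate 130 x 100 mm with a post at its +x side, post top 119 mm up, an arm 79 to 101 mm up, and below the arm a round steel anvil, 52 mm in diameter, top 20 mm up. Origin: on the shelf under the anvil's centre.
- foot (a joint): Slide of the gauge's vertical spindle with its knob and foot, m: 0 = up (sprung), grows as it is pushed down, up to 0.024. The foot meets the 10 mm thick seal on the anvil at 0.015. The return spring pushes back with about 3 N at 0 and 6 N at 0.015; push with 10 to 15 N so that the foot bears on the seal.
- knob_top (a point): Centre of the flat top of the black round knob (30 mm in diameter) on the gauge's spindle, 148 mm above the shelf when up; push straight down on it. It moves down with the spindle.
- foot_sole (a point): Round steel foot at the lower end of the spindle, 20 mm in diameter; this point: centre of its underside, 45 mm above the shelf when up.
- liner: The new seal: black rubber disc, 38 mm in diameter, 10 mm thick, lying loose on the gauge's anvil. Origin: centre of its underside.
- tin: Bystander: round stainless steel tin with clip-on lid, 94 mm in diameter, 87 mm high. Origin: centre of its underside.
- stapler: Bystander: yellow stapler, 150 mm long (its y), 40 mm wide, 46 mm high. Origin: centre of its underside.
- pen1: Bystander: violet marker pen standing upright, 23 mm in diameter, 125 mm high. Origin: centre of its underside.
- pen2: Bystander: the other violet marker pen, the same size, standing upright. Origin: centre of its underside.
There are look-alikes about, which are no part of the job. Several things have the shape of the cap; the one meant has the colours described above.

How it is judged:
On the way, in this order (a step that is already met when the one before it is completed fails the run):
1. the gauge's foot is pressed on the seal (contact force between foot and liner above 1 N and value of joint foot above 0.0135 m), for 0.3 s.
2. the gauge's foot has sprung back up (value of joint foot below 0.002 m), for 0.1 s.
3. the cap is pushed down on its spring (z of cap in the frame of bottle below 0.0902 m and angle between the x axis of cap and the x axis of bottle, either way round below 0.3 rad), for 0.05 s.
4. the cap is turned free while still on the neck (angle between the x axis of cap and the x axis of bottle, either way round above 0.7 rad and z of cap in the frame of bottle below 0.099 m), for 0.05 s.
At the end, for the whole second after the job is handed in: Cap gripped and touching nothing else, its underside 50 to 120 mm above the mouth, within 30 mm of the bottle axis, level within 0.2 rad, still; gauge foot up (joint under 2 mm); seal on the anvil within 12 mm of its centre; tin, stapler and pens upright within 30 mm of their starts (z of cap in the frame of mouth between 0.05 and 0.12 m and horizontal distance between cap and mouth below 0.03 m and angle between cap's own z axis and vertical below 0.2 rad and linear speed of cap below 0.03 m/s and contact force between cap and the fingers above 1 N and contact force between cap and bottle below 0.05 N and value of joint foot below 0.002 m and horizontal distance between liner and gauge below 0.012 m and z of liner in the frame of gauge between 0.017 and 0.024 m and distance of each of tin, stapler, pen1, pen2 from where it was at the start of the episode below 0.03 m and angle between each of tin, stapler, pen1, pen2's own z axis and vertical below 0.3 rad); the arm keeps its last pose, push and grip.
It fails at once if a bystander is knocked or tipped (distance of any of tin, stapler, pen1, pen2 from where it was at the start of the episode above 0.03 m or angle between any of tin, stapler, pen1, pen2's own z axis and vertical above 0.3 rad).
It fails at once if the seal is knocked off its place on the gauge (horizontal distance between liner and gauge above 0.015 m).
It also fails if it takes over 61 s, if anything falls off the work surface, if the arm or the gripper's body presses on something with over 40 N, if the wrist force passes 120 N, or if a joint passes its speed limit or range.

## Robot

A 6-joint arm with a two-finger parallel gripper is mounted at the origin on the work surface. World frame = base frame: x ahead of the robot, y to its left, z up, the work surface at z = 0. Lengths are in m, angles in rad, forces in N, time in s.
With the tool pointing down it reaches from about 0.35 to 0.725 m from the base axis. Payload 6 kg.
Tool frame: the origin (TCP) lies midway between the tips of the shut fingers; the grasp point (between the pads) lies 19 mm behind it; z points along the fingers, y is the direction in which the jaws open and shut (so a half turn about z gives the same grasp; the last joint's range is limited). The gripper opens to 85 mm and grips with 20 to 120 N. Pads are 22 mm wide; open, the fingers measure 114 mm over their backs; the gripper's body (76 mm by 85 mm) begins 54 mm behind the grasp point. The pads swing forward as they close: fully open they stand 13 mm farther back than shut.
Start: joints at [0.334, 0.04, 0.085, 0, -1.615, -0.334], TCP at [0.6, 0, 0.206] pointing down, gripper open.
Joint ranges: [-2.56, 2.56], [-1.29, 2.01], [-1.08, 1.49], [-3.29, 1.98], [-2.81, -0.18], [-2.99, 2.99]. Speed limits (rad/s): [2.57, 2.57, 3.01, 3.14, 3.14, 3.14].

## Interface

Orientations are given as a rotation vector (axis times angle).
In Python, from rig import read_state, get_image, job_done, recognise, trace gives the robot as it stands. The module is installed in compiled form; this text tells all that it offers.
- The arm moves only by the tool servo_tool, never from a script. Its argument "increments" is a list of rows, each an object of numbers: "rx", "ry", "rz": the turn, a rotation vector about the tool's x, y, z in rad; "x", "y", "z": the shift along the tool's x, y, z in cm; "gripper": the finger opening in cm, from 0 to 8.54. In form: [{"rx": .., "ry": .., "rz": .., "x": .., "y": .., "z": .., "gripper": ..}, ...]. A call has 1 to 8 rows; each row shifts and turns the commanded pose from where the row before left it, along the tool's axes as they then stand; what a row does not reach is not made up. A row lasts 1/10 s, in which the tool goes at most 50 mm and 8.59 degrees, less where a joint would pass 70% of its speed; a pose out of reach is approached as far as the arm can. A call with a gripper value outside its range is refused whole. The fingers move at their own pace and stop on an object; "grip_force" is the grip in N (left out, the last holds). Time passes only in rows, so rows that do not move let the fingers close. It gives the time, the measured TCP pose, the force and the opening at its end, in the units of the state.
- read_state(): the state, without advancing time (a new reading comes with each control period).
- get_image(name): name is "scene" or "side" or "wrist"; returns a dict with "img" (480x640x3 uint8, red, green, blue), "depth" (480x640 float32, m along the optical axis (not along the pixel's ray), 0 where there is no reading), "intrinsics" (3x3 intrinsics, pixels), "k1" (the pictures are not rectified: a ray, as slopes to the right and down, at radius r is drawn at 1 + k1 r^2 times it, then the intrinsics apply), "eye" and "orientation" of the camera in the world; the wrist camera has in their place "tool_from_camera" (4x4, takes a point from camera to tool coordinates, whose origin is the TCP and whose axes are the flange's). Camera axes: x right, y down, z forward; pixel columns grow to the right and rows downward; lengths in m; the calibration is good to about 2 mm. A picture is of the moment at which its call begins: read the wrist's pose just before it.
- job_done(): hands the job in, once; it reports no verdict.
Trained networks look in a picture, given as the dict that the camera call returned (one of the last four; its "shot" number tells which), for a name from the list of things; names that differ only in an ending like _2 or _b are one class to them, and where a whole thing is asked for, a point or a joint stands for the part that bears it (a point fixed in the world has none). Each returns a list of dicts, best first, with "confidence" (0 to 1); they miss things now and then, are a little off and sometimes report something else, mostly with a low value. They report only what shows in the picture. A call takes as long as a camera call. They do not tell look-alikes from the thing itself.
- recognise(picture, label): "uv" ([column, row] in pixels, amid what is visible of it).
- trace(picture, label): "mask" (480x640 bool, what is visible of it) and "uv" ([column, row] in pixels, amid what is visible of it).
The state is a dict: "time_s": time; "q": joint angles; "qd": joint speeds; "tau": joint torques, N m; "eef_pos": TCP position; "tcp_rot": TCP orientation; "wrist_force": force on the tool from outside, world axes, zero at the start; "wrist_torque": the same for the moment, N m; "finger_gap": finger opening in m.
Only numpy, scipy, OpenCV 4.12 (cv2) and the standard library are available. Lean on these libraries where they do the work, as an engineer would, in place of code of your own. Each camera call takes 0.05 s, during which the arm holds its last target.

## Working session

There is one attempt and no reset: what is moved stays moved. The work goes in short steps, Python scripts to look and compute and a tool call to move; the robot and the scene stay as the last step left them, time stands still between calls to the robot, and variables do not carry over. Pictures are saved under pics/ and viewed, and the job is handed in when it is done.

Besides the shell and the picture viewer there is one more tool, called after "Request:" as name(argument=value, ...) on one line, values as JSON. servo_tool: Moves the arm, as the interface text tells. Its arguments: {"type":"object","properties":{"increments":{"type":"array","items":{"type":"object","properties":{"rx":{"type":"number"},"ry":{"type":"number"},"rz":{"type":"number"},"x":{"type":"number"},"y":{"type":"number"},"z":{"type":"number"},"gripper":{"type":"number"}}}},"grip_force":{"type":"number"}},"required":["increments"]}

```bash
mkdir -p pics
cat > h.py <<'E'
import numpy as np, cv2
from rig import *
from scipy.spatial.transform import Rotation as R
def pose(p,st=None):
    if 'eye' in p:
        o=np.array(p['orientation'],float)
        Rm=o if o.shape==(3,3) else (R.from_rotvec(o).as_matrix() if o.size==3 else R.from_quat(o).as_matrix())
        return Rm,np.array(p['eye'],float)
    T=np.array(p['tool_from_camera']);Rt=R.from_rotvec(st['tcp_rot']).as_matrix()
    return Rt@T[:3,:3],Rt@T[:3,3]+np.array(st['eef_pos'])
def rays(p,uv):
    K=np.array(p['intrinsics'],float);uv=np.atleast_2d(uv).astype(float)
    d=np.array([float(p['k1']),0,0,0])
    n=cv2.undistortPointsIter(uv[:,None],K,d,None,None,(3,50,1e-10))[:,0]
    return np.c_[n,np.ones(len(n))]
def world(p,uv,z=None,st=None):
    uv=np.atleast_2d(uv);Rm,t=pose(p,st)
    if z is None: z=p['depth'][uv[:,1].astype(int),uv[:,0].astype(int)]
    return (rays(p,uv)*np.asarray(z)[:,None])@Rm.T+t
def onplane(p,uv,h,st=None):
    Rm,t=pose(p,st);r=rays(p,uv)@Rm.T
    return t+r*((h-t[2])/r[:,2])[:,None]
def cloud(p,mask,st=None):
    v,u=np.nonzero(mask&(p['depth']>0)); return world(p,np.c_[u,v],None,st)
def save(p,n): cv2.imwrite(f'pics/{n}.png',p['img'][:,:,::-1])
E
python3 - <<'E'
from h import *
s=read_state();print(s)
for n in ['scene','side','wrist']:
    p=get_image(n);save(p,n+'0');print(n,{k:v for k,v in p.items() if k not in('img','depth')})
    for l in ['cap','bottle','gauge','foot','knob_top','liner','tin','stapler','pen1','board']:
        for d in trace(p,l)[:4]:
            c=cloud(p,d['mask'],s)
            if len(c)>5: print(n,l,round(d['confidence'],2),np.round(d['uv']),len(c),np.percentile(c,[3,50,97],axis=0).round(3).tolist())
E
```

```text
{'time_s': 0.0, 'q': array([ 3.33695751e-01,  4.08185897e-02,  8.38270264e-02, -4.54085691e-04,
       -1.61550204e+00, -3.33693523e-01]), 'qd': array([ 0.00035985,  0.00170387, -0.0006524 , -0.00139975,  0.00134454,
        0.0015191 ]), 'tau': array([-7.27207535e-04, -3.68200672e+01,  3.47413230e+01,  6.93227157e+00,
       -5.48646509e-03, -9.47124363e-06]), 'eef_pos': array([5.99632683e-01, 7.51182249e-05, 2.04585869e-01]), 'tcp_rot': array([ 2.22052591e+00, -2.22047676e+00, -1.80409594e-03]), 'wrist_force': array([-0.82582094, -0.4017579 ,  0.29548757]), 'wrist_torque': array([ 0.00997862, -0.04369478,  0.03338469]), 'finger_gap': 0.08552630600588057}
scene {'intrinsics': array([[477.27489638,   0.        , 315.26904468],
       [  0.        , 477.27489638, 237.65695902],
       [  0.        ,   0.        ,   1.        ]]), 'k1': 0.006204691784702295, 'eye': array([ 1.03148048, -0.16162697,  0.88048367]), 'orientation': array([-2.24700949, -1.32348218,  0.38968215]), 'shot': 1}
scene cap 0.91 [468. 221.] 605 [[0.642, 0.414, 0.004], [0.668, 0.43, 0.039], [0.688, 0.459, 0.043]]
sc
[... 3727 characters left out ...]
] 321 [[0.618, 0.227, 0.006], [0.628, 0.229, 0.02], [0.636, 0.237, 0.032]]
wrist gauge 0.93 [386.  19.] 7173 [[0.475, -0.161, 0.01], [0.545, -0.146, 0.013], [0.595, -0.125, 0.015]]
wrist tin 0.61 [196. 393.] 1206 [[0.713, 0.158, 0.004], [0.715, 0.169, 0.046], [0.719, 0.193, 0.084]]
wrist stapler 0.81 [92. 38.] 5905 [[0.751, -0.158, 0.006], [0.769, -0.131, 0.043], [0.795, -0.104, 0.046]]
wrist pen1 0.68 [104. 291.] 3377 [[0.751, 0.042, -0.0], [0.756, 0.048, 0.096], [0.773, 0.066, 0.125]]
wrist pen1 0.64 [102. 180.] 3204 [[0.739, -0.039, 0.003], [0.742, -0.03, 0.103], [0.758, -0.019, 0.125]]
wrist board 0.65 [391. 360.] 22176 [[0.407, 0.075, 0.034], [0.534, 0.14, 0.042], [0.602, 0.222, 0.043]]
```

View pics/scene0.png

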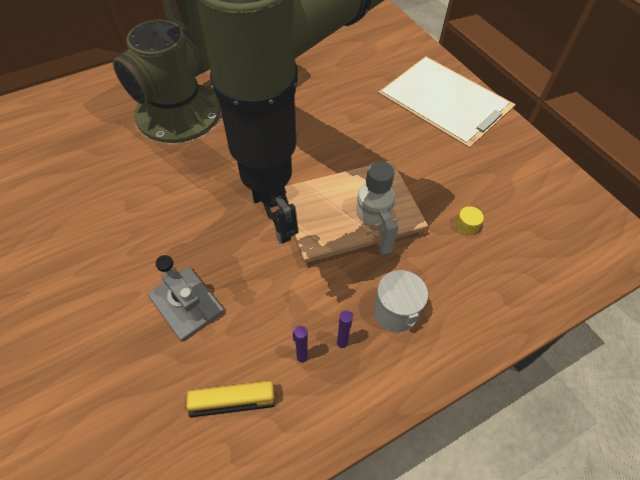

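View pics/side0.png

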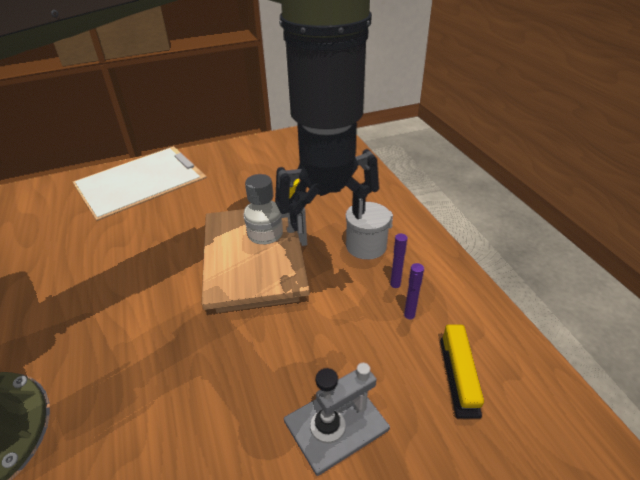

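```bash
cat >> h.py <<'E'
def topfit(p,mask,h,tol=.006,st=None):
    v,u=np.nonzero(mask&(p['depth']>0));uv=np.c_[u,v];c=world(p,uv,None,st)
    k=abs(c[:,2]-h)<tol;m=np.zeros(mask.shape,np.uint8);m[v[k],u[k]]=1
    # largest component
    n,l,s,_=cv2.connectedComponentsWithStats(m);j=1+np.argmax(s[1:,4]);
    vv,uu=np.nonzero(l==j);q=onplane(p,np.c_[uu,vv],h,st)[:,:2].astype(np.float32)
    (cx,cy),r=cv2.minEnclosingCircle(q)
    hull=cv2.convexHull(q)
    e=cv2.fitEllipse(hull) if len(hull)>5 else None
    return len(q),(round(cx,4),round(cy,4),round(r,4)),q.mean(0).round(4),np.median(c[k][:,2]).round(4),e
E
python3 - <<'E'
from h import *
for n in ['scene','side']:
    p=get_image(n)
    for l,h,sel in [('cap',.177,(.55,.25)),('knob_top',.148,(.526,-.183)),('liner',.030,(.526,-.183)),('tin',.087,(.76,.17))]:
        for d in trace(p,l)[:4]:
            c=cloud(p,d['mask'])
            if len(c)>5 and np.linalg.norm(np.median(c,0)[:2]-sel)<.05: print(n,l,topfit(p,d['mask'],h))
    b=trace(p,'board')[0]['mask']; v,u=np.nonzero(b); c=world(p,np.c_[u,v]);k=abs(c[:,2]-.043)<.006
    print(n,'board',cv2.minAreaRect(c[k][:,:2].astype(np.float32)))
    g=[d for d in trace(p,'gauge')][0]['mask'];c=cloud(p,g)
    k=abs(c[:,2]-.013)<.005; print('gauge base',cv2.minAreaRect(c[k][:,:2].astype(np.float32)))
    cv2.imwrite(f'pics/z{n}.png',cv2.resize(p['img'][150:350,280:480] if n=='scene' else p['img'][340:480,260:440],None,fx=3,fy=3,interpolation=cv2.INTER_CUBIC)[:,:,::-1])
E
```

```text
scene cap (477, (0.5542, 0.2546, 0.0292), array([0.5543, 0.2549], dtype=float32), np.float64(0.1775), ((0.554814875125885, 0.2549534738063812), (0.05249840393662453, 0.05756187438964844), 51.085426330566406))
scene knob_top (211, (0.5275, -0.1816, 0.0167), array([ 0.5278, -0.1819], dtype=float32), np.float64(0.1485), ((0.5281298160552979, -0.181639164686203), (0.02949400246143341, 0.03201883286237717), 79.43217468261719))
scene tin (1866, (0.7618, 0.1797, 0.0503), array([0.7613, 0.1798], dtype=float32), np.float64(0.0874), ((0.7604538202285767, 0.1801082193851471), (0.09240120649337769, 0.09896890819072723), 62.231082916259766))
scene board ((0.5151028633117676, 0.22236137092113495), (0.2799541652202606, 0.20320075750350952), 78.63998413085938)
gauge base ((0.5408140420913696, -0.1790330559015274), (0.13088487088680267, 0.10012268275022507), 10.850895881652832)
side cap (363, (0.5483, 0.2511, 0.0311), array([0.5498, 0.2515], dtype=float32), np.float64(0.177), ((0.5497896671295166, 0.251792311668396), (0.051725421100854874, 0.06212448328733444), 167.0068817138672))
side knob_top (379,
[... 159 characters left out ...]
03089185617864132), 165.77072143554688))
side liner (299, (0.5236, -0.1826, 0.0188), array([ 0.5216, -0.1869], dtype=float32), np.float64(0.0295), ((0.5237788558006287, -0.18269754946231842), (0.03630666434764862, 0.03704061359167099), 174.19650268554688))
side tin (871, (0.7569, 0.1759, 0.0504), array([0.7576, 0.1701], dtype=float32), np.float64(0.0867), ((0.756512463092804, 0.1764657348394394), (0.09456713497638702, 0.09920648485422134), 135.5961151123047))
side board ((0.5129108428955078, 0.22179262340068817), (0.28482067584991455, 0.2009476125240326), 78.77354431152344)
gauge base ((0.5383806824684143, -0.18077105283737183), (0.13003627955913544, 0.10054711997509003), 11.308859825134277)
```

Request:
servo_tool(increments=[{"x":2.5,"y":1.5,"gripper":0},{"x":3.5,"y":2.2,"gripper":0},{"x":3.5,"y":2.2,"gripper":0},{"x":2.5,"y":1.5,"gripper":0},{"gripper":0},{"gripper":0}], grip_force=60)

```text
schema error: expected keys rx, ry, rz, x, y, z, gripper
```

Run:
```python
from h import *
s=read_state();p=get_image('wrist');save(p,'w1');print(s['eef_pos'],s['tcp_rot'],s['finger_gap'],s['wrist_force'])
for l,h in [('knob_top',.148),('liner',.030)]:
    for d in trace(p,l)[:3]:
        c=cloud(p,d['mask'],s)
        try: print(l,d['confidence'],d['uv'],topfit(p,d['mask'],h,.006,s))
        except Exception as e: print(l,d['uv'],e)
```

```text
[5.99988497e-01 1.55161271e-06 2.05574894e-01] [ 2.22134148e+00 -2.22143470e+00 -1.66631008e-05] 0.08558089346613852 [ 0.50659619 -0.15791328 -0.04579951]
```

View pics/w1.png

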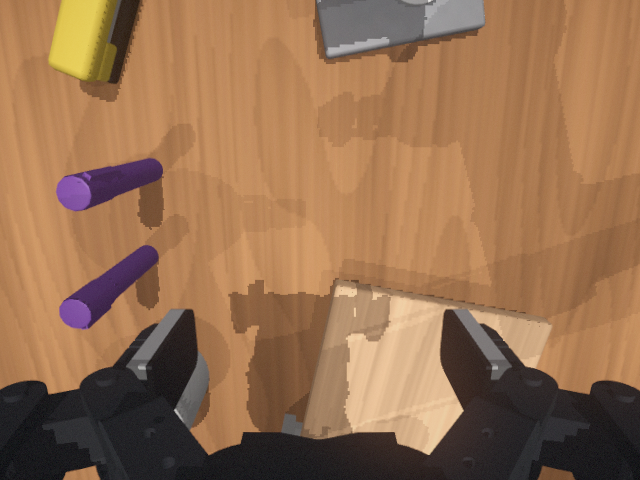

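The call was refused because it needs all keys in every row. I'll resend it with the full rows.

Request:
servo_tool(increments=[{"rx":0,"ry":0,"rz":0,"x":2.5,"y":1.5,"z":0,"gripper":0},{"rx":0,"ry":0,"rz":0,"x":3.5,"y":2.2,"z":0,"gripper":0},{"rx":0,"ry":0,"rz":0,"x":3.5,"y":2.2,"z":0,"gripper":0},{"rx":0,"ry":0,"rz":0,"x":2.5,"y":1.5,"z":0,"gripper":0},{"rx":0,"ry":0,"rz":0,"x":0,"y":0,"z":0,"gripper":0},{"rx":0,"ry":0,"rz":0,"x":0,"y":0,"z":0,"gripper":0}], grip_force=60)

```text
time_s: 3.1
eef_pos: [0.5259, -0.1204, 0.2059]
tcp_rot: [-2.22, 2.222, -0.001]
wrist_force: [-0.1, 0.4, -0.3]
finger_gap: -0.0
```

Run:
```python
from h import *
s=read_state();p=get_image('wrist');save(p,'w2');print(s['eef_pos'],s['tcp_rot'],s['finger_gap'],s['wrist_force'])
for l,h in [('knob_top',.148),('liner',.030)]:
    for d in trace(p,l)[:3]:
        c=cloud(p,d['mask'],s)
        try: print(l,d['confidence'],d['uv'],topfit(p,d['mask'],h,.006,s))
        except Exception as e: print(l,d['uv'],e)
```

```text
[ 0.52585209 -0.12037964  0.20589476] [-2.21970630e+00  2.22229050e+00 -5.40056742e-04] -4.5115996254604994e-05 [-0.05673635  0.40611419 -0.29814156]
knob_top [42.1, 329.5] attempt to get argmax of an empty sequence
knob_top 0.67 [295.8, 133.2] (2484, (0.525, -0.1833, 0.0149), array([ 0.5251, -0.1835], dtype=float32), np.float64(0.148), ((0.525058388710022, -0.18332511186599731), (0.02928151935338974, 0.029344527050852776), 17.540679931640625))
knob_top 0.56 [319.3, 134.4] (2484, (0.525, -0.1833, 0.0149), array([ 0.5251, -0.1835], dtype=float32), np.float64(0.148), ((0.525058388710022, -0.18332511186599731), (0.02928151935338974, 0.029344527050852776), 17.540679931640625))
```

View pics/w2.png

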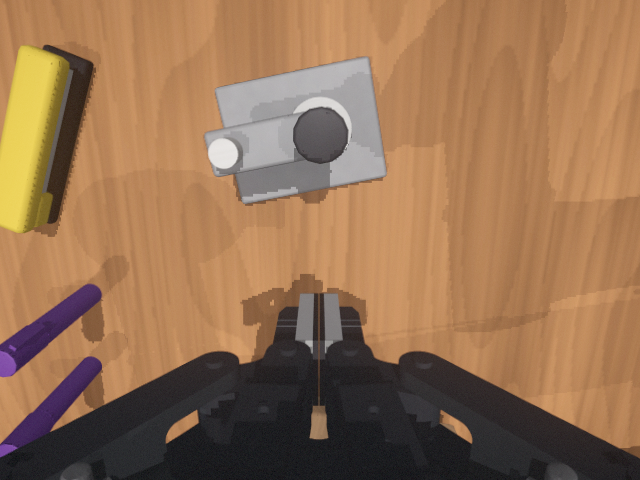

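The wrist view shows the black knob at (320,135), giving (0.525, -0.183), which agrees with the mean of the fixed cameras. Next I move above it and come down close.

Request:
servo_tool(increments=[{"rx":0,"ry":0,"rz":0,"x":2.5,"y":0.1,"z":0,"gripper":0},{"rx":0,"ry":0,"rz":0,"x":2.5,"y":0,"z":0.5,"gripper":0},{"rx":0,"ry":0,"rz":0,"x":1.3,"y":0,"z":1.5,"gripper":0},{"rx":0,"ry":0,"rz":0,"x":0,"y":0,"z":1.8,"gripper":0},{"rx":0,"ry":0,"rz":0,"x":0,"y":0,"z":1.3,"gripper":0},{"rx":0,"ry":0,"rz":0,"x":0,"y":0,"z":0.4,"gripper":0},{"rx":0,"ry":0,"rz":0,"x":0,"y":0,"z":0,"gripper":0}])

```text
time_s: 3.95
eef_pos: [0.5248, -0.1825, 0.1498]
tcp_rot: [2.221, -2.22, -0.002]
wrist_force: [0.1, 0.7, 0.5]
finger_gap: 0.0001
```

Request:
servo_tool(increments=[{"rx":0,"ry":0,"rz":0,"x":0,"y":0,"z":0.4,"gripper":0},{"rx":0,"ry":0,"rz":0,"x":0,"y":0,"z":0.4,"gripper":0},{"rx":0,"ry":0,"rz":0,"x":0,"y":0,"z":0.3,"gripper":0},{"rx":0,"ry":0,"rz":0,"x":0,"y":0,"z":0.2,"gripper":0},{"rx":0,"ry":0,"rz":0,"x":0,"y":0,"z":0,"gripper":0}])

```text
time_s: 4.45
eef_pos: [0.5248, -0.183, 0.1373]
tcp_rot: [2.221, -2.221, -0.001]
wrist_force: [-0.5, 0.4, -0.3]
finger_gap: 0.0001
```

Only about 0 N where about 5 N was expected, so I'm looking.

Run:
```python
from h import *
s=read_state();print(s['eef_pos'],s['wrist_force'],s['tau'])
p=get_image('side')
cv2.imwrite('pics/s3.png',cv2.resize(p['img'][300:480,220:460],None,fx=3,fy=3,interpolation=cv2.INTER_CUBIC)[:,:,::-1])
for l in ['knob_top','foot']:
  for d in trace(p,l)[:2]:
    c=cloud(p,d['mask']);print(l,d['confidence'],d['uv'],np.percentile(c,[3,50,97],axis=0).round(3).tolist())
```

```text
[ 0.52482005 -0.18295327  0.13727801] [-0.51144483  0.42448536 -0.29606902] [ 1.79220055e-02 -3.09807301e+01  3.46757269e+01  6.92538723e+00
  4.16390179e-02 -1.80315938e-04]
knob_top 0.71 [324.5, 387.9] [[0.512, -0.197, 0.048], [0.522, -0.189, 0.146], [0.535, -0.18, 0.15]]
foot 0.72 [324.5, 383.3] [[0.512, -0.197, 0.047], [0.522, -0.189, 0.145], [0.535, -0.179, 0.15]]
```

View pics/s3.png

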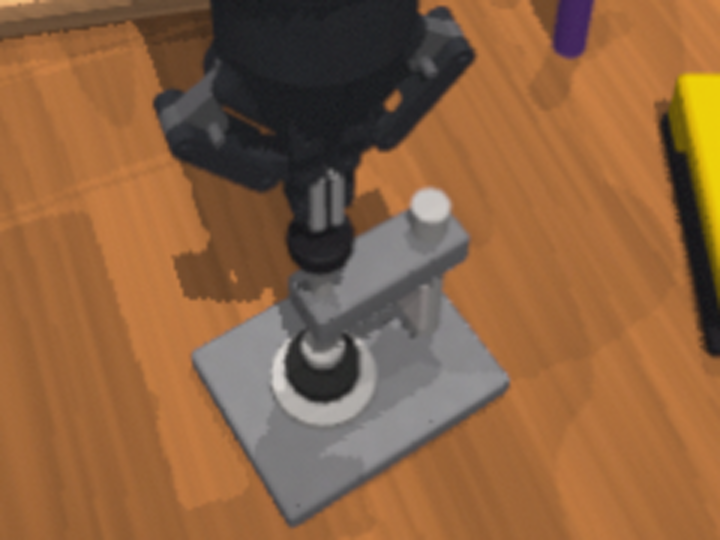

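The knob is still up at about 0.147 m and the tip shows no force, so I'm checking the real fingertip height in depth before going further.

Run:
```python
from h import *
s=read_state()
p=get_image('wrist');save(p,'w3')
T=np.array(p['tool_from_camera'])
v,u=np.mgrid[250:360:4,318-20:340:8]; uv=np.c_[u.ravel(),v.ravel()]
c=(rays(p,uv)*p['depth'][uv[:,1],uv[:,0]][:,None])@T[:3,:3].T+T[:3,3]
z=c.reshape(u.shape+(3,))
for i in range(u.shape[0]): print(v[i,0],(z[i,:,2]*1000).round(0),(z[i,:,0]*1000).round(0))
```

```text
250 [ 37.  37.  36.  37.  37. 118.] [  6.   6.   6.   6.   6. -20.]
254 [37. 36. 35. 34. 36. 38.] [4. 4. 4. 4. 4. 3.]
258 [37. 37. -2. -3. 36. 38.] [ 1.  1. 15. 15.  2.  1.]
262 [37. -4. -9. -8. -6. -1.] [-1. 14. 15. 15. 14. 12.]
266 [ -4. -10. -10. -10.  -9.  -7.] [12. 14. 14. 14. 13. 13.]
270 [-10. -11. -11. -10. -10. -10.] [12. 12. 12. 12. 12. 12.]
274 [-10. -10. -11. -11. -10. -10.] [10. 10. 11. 11. 10. 10.]
278 [ -9. -11. -11. -10. -11. -11.] [8. 9. 9. 9. 9. 9.]
282 [-11.  -9. -10. -11. -10. -11.] [7. 7. 7. 7. 7. 7.]
286 [-10. -10. -10. -11.  -9. -10.] [5. 5. 5. 5. 5. 5.]
290 [-11. -10. -10. -11. -11. -11.] [4. 3. 4. 4. 4. 4.]
294 [-11. -31. -30. -30. -30. -10.] [ 2. 10. 10. 10. 10.  2.]
298 [-10. -34. -34. -35. -34.  -9.] [-0. 10. 10. 11. 11. -0.]
302 [-10. -36. -37. -37. -38.  -9.] [-2. 10. 10. 10. 11. -2.]
306 [ -9. -41. -41. -41. -41. -40.] [-4. 11. 11. 11. 11. 10.]
310 [-35. -43. -43. -44. -44. -44.] [ 6. 10. 10. 11. 11. 11.]
314 [-47. -47. -46. -47. -46. -48.] [11. 11. 10. 11. 10. 11.]
318 [-50. -48. -50. -49. -50. -50.] [11. 10. 11. 10. 11. 11.]
322 [-52. -52. -52. -53. -52. -51.] [11. 11. 10. 11. 11. 10.]
326 [-54. -55. -55. -56. -55. -56.] [10. 11. 11. 11. 11. 11.]
330 [-57. -57. -57. -57. -57. -58.] [10. 10. 11. 11. 10. 11.]
334 [-60. -59. -59. -59. -60. -59.] [10. 10. 10. 10. 11. 10.]
338 [-168.  -61.  -61.  -63.  -62.  -61.] [71. 10. 10. 11. 10. 10.]
342 [-66. -64. -64. -64. -63. -65.] [11. 10. 11. 10. 10. 11.]
346 [-68. -68. -63. -63. -66. -68.] [12. 11.  9.  9. 11. 12.]
350 [-69. -70. -63. -63. -69. -70.] [11. 12.  7.  7. 11. 11.]
354 [-73. -72. -63. -64. -72. -71.] [12. 11.  6.  7. 11. 11.]
358 [-74. -75. -64. -63. -74. -74.] [11. 12.  5.  5. 12. 11.]
```

View pics/w3.png

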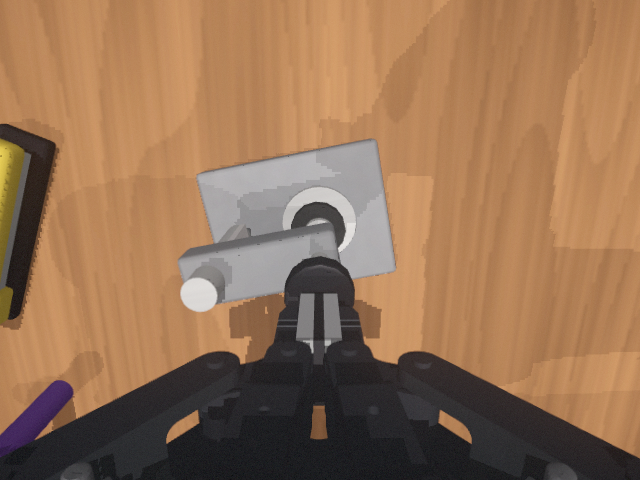

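Run:
```python
from h import *
p=get_image('side')
for v in range(350,392,2): print(v,world(p,[[325,v],[328,v],[332,v]])[:, [1,2]].round(3).tolist())
```

```text
350 [[-0.201, 0.233], [-0.186, 0.208], [-0.194, 0.218]]
352 [[-0.195, 0.22], [-0.185, 0.203], [-0.195, 0.216]]
354 [[-0.195, 0.217], [-0.186, 0.201], [-0.194, 0.211]]
356 [[-0.195, 0.212], [-0.188, 0.2], [-0.194, 0.207]]
358 [[-0.196, 0.209], [-0.192, 0.201], [-0.192, 0.199]]
360 [[-0.197, 0.207], [-0.193, 0.2], [-0.194, 0.198]]
362 [[-0.194, 0.199], [-0.194, 0.197], [-0.194, 0.193]]
364 [[-0.193, 0.193], [-0.194, 0.193], [-0.194, 0.19]]
366 [[-0.193, 0.19], [-0.194, 0.188], [-0.194, 0.185]]
368 [[-0.194, 0.186], [-0.194, 0.184], [-0.193, 0.18]]
370 [[-0.194, 0.182], [-0.194, 0.18], [-0.194, 0.177]]
372 [[-0.193, 0.177], [-0.195, 0.176], [-0.194, 0.173]]
374 [[-0.195, 0.174], [-0.195, 0.172], [-0.193, 0.167]]
376 [[-0.193, 0.167], [-0.184, 0.149], [-0.185, 0.148]]
378 [[-0.185, 0.149], [-0.186, 0.148], [-0.188, 0.149]]
380 [[-0.187, 0.147], [-0.189, 0.148], [-0.191, 0.148]]
382 [[-0.19, 0.148], [-0.19, 0.146], [-0.193, 0.148]]
384 [[-0.192, 0.148], [-0.194, 0.149], [-0.196, 0.148]]
386 [[-0.196, 0.149], [-0.196, 0.146], [-0.196, 0.144]]
388 [[-0.196, 0.144], [-0.197, 0.144], [-0.198, 0.143]]
390 [[-0.197, 0.141], [-0.196, 0.138], [-0.177, 0.101]]
```

Both cameras agree: the real fingertips are about 29 mm behind the reported TCP (tips at 0.166 m when it reads 0.137). I'll work with that offset, so knob contact should come at a reading of about 0.119 and the seal at about 0.104.

Request:
servo_tool(increments=[{"rx":0,"ry":0,"rz":0,"x":0,"y":0,"z":0.6,"gripper":0},{"rx":0,"ry":0,"rz":0,"x":0,"y":0,"z":0.6,"gripper":0},{"rx":0,"ry":0,"rz":0,"x":0,"y":0,"z":0.4,"gripper":0},{"rx":0,"ry":0,"rz":0,"x":0,"y":0,"z":0.4,"gripper":0},{"rx":0,"ry":0,"rz":0,"x":0,"y":0,"z":0.4,"gripper":0},{"rx":0,"ry":0,"rz":0,"x":0,"y":0,"z":0,"gripper":0}])

```text
time_s: 5.3
eef_pos: [0.5248, -0.1829, 0.1135]
tcp_rot: [2.221, -2.221, -0.0]
wrist_force: [-2.8, 1.9, 5.2]
finger_gap: 0.0003
```

Request:
servo_tool(increments=[{"rx":0,"ry":0,"rz":0,"x":0,"y":0,"z":0.3,"gripper":0},{"rx":0,"ry":0,"rz":0,"x":0,"y":0,"z":0.3,"gripper":0},{"rx":0,"ry":0,"rz":0,"x":0,"y":0,"z":0.2,"gripper":0},{"rx":0,"ry":0,"rz":0,"x":0,"y":0,"z":0,"gripper":0}])

```text
time_s: 5.7
eef_pos: [0.5252, -0.1832, 0.1074]
tcp_rot: [-2.222, 2.221, -0.002]
wrist_force: [-4.4, 3.2, 9.3]
finger_gap: 0.0
```

Run:
```python
from h import *
s=read_state();print(s['eef_pos'],s['wrist_force'],s['wrist_torque'])
p=get_image('side')
cv2.imwrite('pics/s4.png',cv2.resize(p['img'][300:480,220:460],None,fx=3,fy=3,interpolation=cv2.INTER_CUBIC)[:,:,::-1])
for v in range(366,396,2): print(v,world(p,[[320,v],[325,v],[332,v]])[:, [1,2]].round(3).tolist())
```

```text
[ 0.52520747 -0.18320904  0.10742373] [-4.43610392  3.19323931  9.34682603] [ 1.02826885  1.64931626 -0.03479819]
366 [[-0.2, 0.203], [-0.2, 0.2], [-0.196, 0.188]]
368 [[-0.2, 0.199], [-0.196, 0.19], [-0.195, 0.182]]
370 [[-0.195, 0.187], [-0.195, 0.184], [-0.195, 0.179]]
372 [[-0.196, 0.184], [-0.194, 0.178], [-0.192, 0.169]]
374 [[-0.195, 0.179], [-0.197, 0.179], [-0.195, 0.169]]
376 [[-0.189, 0.164], [-0.192, 0.166], [-0.194, 0.163]]
378 [[-0.19, 0.161], [-0.193, 0.163], [-0.193, 0.157]]
380 [[-0.19, 0.158], [-0.194, 0.16], [-0.194, 0.154]]
382 [[-0.19, 0.152], [-0.193, 0.154], [-0.194, 0.15]]
384 [[-0.19, 0.148], [-0.193, 0.15], [-0.489, 0.66]]
386 [[-0.19, 0.143], [-0.194, 0.146], [-0.194, 0.14]]
388 [[-0.186, 0.132], [-0.193, 0.14], [-0.193, 0.133]]
390 [[-0.189, 0.132], [-0.192, 0.133], [-0.196, 0.134]]
392 [[-0.191, 0.131], [-0.196, 0.134], [-0.197, 0.13]]
394 [[-0.19, 0.125], [-0.197, 0.132], [-0.197, 0.127]]
```

View pics/s4.png

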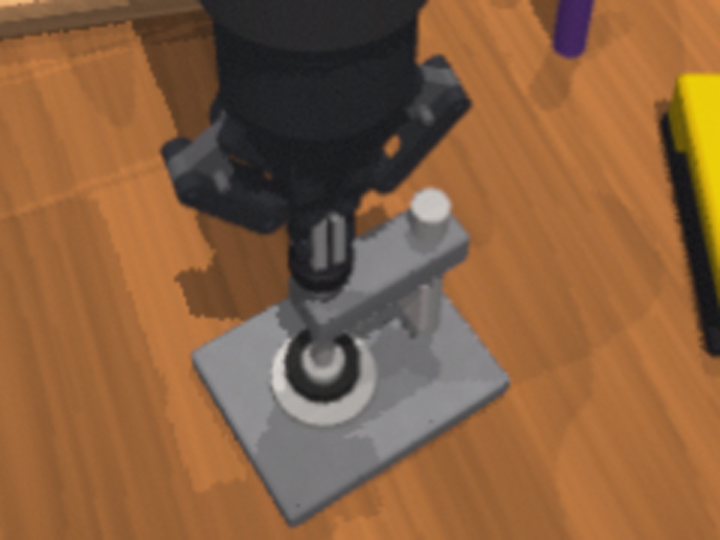

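The foot is on the seal and the knob top is at about 0.133. I'll push slightly firmer and hold.

Request:
servo_tool(increments=[{"rx":0,"ry":0,"rz":0,"x":0,"y":0,"z":0.15,"gripper":0},{"rx":0,"ry":0,"rz":0,"x":0,"y":0,"z":0,"gripper":0},{"rx":0,"ry":0,"rz":0,"x":0,"y":0,"z":0,"gripper":0}])

```text
time_s: 6.05
eef_pos: [0.5253, -0.1833, 0.1074]
tcp_rot: [-2.221, 2.22, -0.004]
wrist_force: [-8.0, 4.3, 16.5]
finger_gap: -0.0001
```

Request:
servo_tool(increments=[{"rx":0,"ry":0,"rz":0,"x":0,"y":0,"z":0,"gripper":0},{"rx":0,"ry":0,"rz":0,"x":0,"y":0,"z":0,"gripper":0},{"rx":0,"ry":0,"rz":0,"x":0,"y":0,"z":0,"gripper":0},{"rx":0,"ry":0,"rz":0,"x":0,"y":0,"z":0,"gripper":0}])

```text
time_s: 6.45
eef_pos: [0.5253, -0.1833, 0.1074]
tcp_rot: [-2.221, 2.22, -0.004]
wrist_force: [-6.8, 4.8, 16.2]
finger_gap: 0.0001
```

Request:
servo_tool(increments=[{"rx":0,"ry":0,"rz":0,"x":0,"y":0,"z":-0.4,"gripper":0},{"rx":0,"ry":0,"rz":0,"x":0,"y":0,"z":-0.5,"gripper":0},{"rx":0,"ry":0,"rz":0,"x":0,"y":0,"z":-0.6,"gripper":0},{"rx":0,"ry":0,"rz":0,"x":0,"y":0,"z":-1.0,"gripper":0},{"rx":0,"ry":0,"rz":0,"x":0,"y":0,"z":-2.0,"gripper":0},{"rx":0,"ry":0,"rz":0,"x":0,"y":0,"z":-3.0,"gripper":0},{"rx":0,"ry":0,"rz":0,"x":0,"y":0,"z":-3.0,"gripper":0},{"rx":0,"ry":0,"rz":0,"x":0,"y":0,"z":-3.0,"gripper":0}])

```text
time_s: 7.25
eef_pos: [0.5249, -0.183, 0.24]
tcp_rot: [2.221, -2.221, -0.001]
wrist_force: [0.6, -0.3, -0.5]
finger_gap: 0.0001
```

Run:
```python
from h import *
s=read_state();print(s['eef_pos'],s['wrist_force'])
p=get_image('side');save(p,'s5')
for l,h in [('knob_top',.148),('liner',.030)]:
    for d in trace(p,l)[:2]:
        try: print(l,d['confidence'],d['uv'],topfit(p,d['mask'],h,.006)[:4])
        except Exception as e: print(l,d['uv'],e)
```

```text
[ 0.52488065 -0.18301233  0.23997288] [ 0.63111293 -0.33295378 -0.52534273]
knob_top 0.55 [325.4, 384.3] (373, (0.5237, -0.1859, 0.0158), array([ 0.5234, -0.1857], dtype=float32), np.float64(0.1478))
knob_top [400.1, 256.2] attempt to get argmax of an empty sequence
liner 0.81 [330.8, 424.5] (330, (0.5244, -0.1825, 0.0199), array([ 0.5226, -0.1866], dtype=float32), np.float64(0.0295))
```

View pics/s5.png

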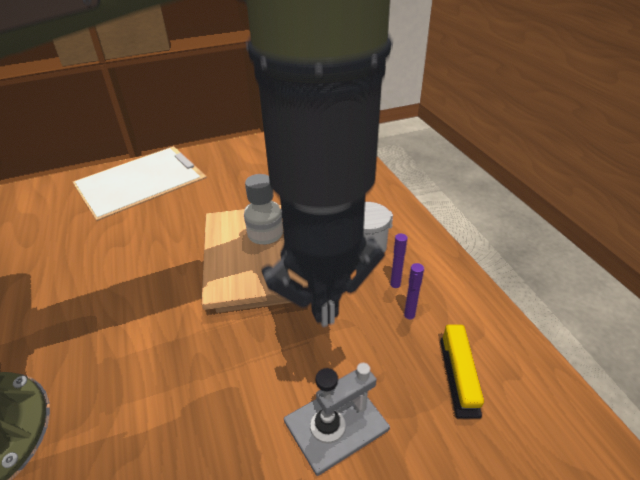

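The knob sprang back (top at 0.148) and the seal hasn't moved. Next is the cap.

Request:
servo_tool(increments=[{"rx":0,"ry":0,"rz":0,"x":-3,"y":-0.3,"z":-1,"gripper":8.5},{"rx":0,"ry":0,"rz":0,"x":-4,"y":-0.3,"z":-1,"gripper":8.5},{"rx":0,"ry":0,"rz":0,"x":-4,"y":-0.3,"z":0,"gripper":8.5},{"rx":0,"ry":0,"rz":0,"x":-4,"y":-0.3,"z":0,"gripper":8.5},{"rx":0,"ry":0,"rz":0,"x":-4,"y":-0.3,"z":0,"gripper":8.5},{"rx":0,"ry":0,"rz":0,"x":-4,"y":-0.3,"z":0,"gripper":8.5},{"rx":0,"ry":0,"rz":0,"x":-4,"y":-0.3,"z":0,"gripper":8.5},{"rx":0,"ry":0,"rz":0,"x":-4,"y":-0.3,"z":0,"gripper":8.5}])

```text
time_s: 8.2
eef_pos: [0.5485, 0.1288, 0.2577]
tcp_rot: [2.22, -2.22, -0.002]
wrist_force: [0.4, -0.3, 0.7]
finger_gap: 0.085
```

Request:
servo_tool(increments=[{"rx":0,"ry":0,"rz":0,"x":-4,"y":-0.3,"z":0,"gripper":8.5},{"rx":0,"ry":0,"rz":0,"x":-4,"y":0,"z":0,"gripper":8.5},{"rx":0,"ry":0,"rz":0,"x":-4,"y":0,"z":0,"gripper":8.5},{"rx":0,"ry":0,"rz":0,"x":-3,"y":0,"z":0,"gripper":8.5},{"rx":0,"ry":0,"rz":0,"x":-1.5,"y":0,"z":0,"gripper":8.5},{"rx":0,"ry":0,"rz":0,"x":0,"y":0,"z":0,"gripper":8.5}])

```text
time_s: 8.8
eef_pos: [0.5514, 0.2935, 0.2568]
tcp_rot: [2.221, -2.217, -0.001]
wrist_force: [0.0, -0.2, -0.3]
finger_gap: 0.085
```

Run:
```python
from h import *
s=read_state();p=get_image('wrist');save(p,'w6');print(s['eef_pos'],s['tcp_rot'],s['q'],s['finger_gap'],s['wrist_force'])
for d in trace(p,'cap')[:3]:
    try: print(d['confidence'],d['uv'],topfit(p,d['mask'],.177,.006,s))
    except Exception as e: print(d['uv'],e)
```

```text
[0.55142233 0.29352625 0.25682436] [ 2.22131304e+00 -2.21691047e+00 -1.02540176e-03] [ 8.08696301e-01  1.21559261e-01  2.64622206e-01 -7.34611696e-04
 -1.71713684e+00 -8.06818297e-01] 0.08496469649799815 [ 0.02552246 -0.21507368 -0.30811167]
0.62 [317.9, 176.1] (5862, (0.5522, 0.2557, 0.0264), array([0.5521, 0.2553], dtype=float32), np.float64(0.1771), ((0.5520855188369751, 0.25558897852897644), (0.051097046583890915, 0.05214416980743408), 1.2646747827529907))
[217.7, 331.3] attempt to get argmax of an empty sequence
```

View pics/w6.png

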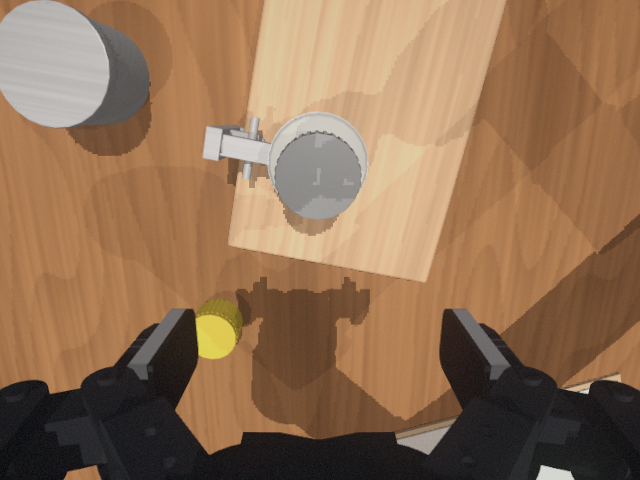

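Cap found at (0.552, 0.255), top at 0.177. It's the grey disc at (318,176). I'm aligning and descending with the measured fingertip offset.

Request:
servo_tool(increments=[{"rx":0,"ry":0,"rz":0,"x":2,"y":0,"z":0,"gripper":8.5},{"rx":0,"ry":0,"rz":0,"x":1.85,"y":-0.05,"z":1,"gripper":8.5},{"rx":0,"ry":0,"rz":0,"x":0,"y":0,"z":3,"gripper":8.5},{"rx":0,"ry":0,"rz":0,"x":0,"y":0,"z":3,"gripper":8.5},{"rx":0,"ry":0,"rz":0,"x":0,"y":0,"z":2,"gripper":8.5},{"rx":0,"ry":0,"rz":0,"x":0,"y":0,"z":1,"gripper":8.5},{"rx":0,"ry":0,"rz":0,"x":0,"y":0,"z":0,"gripper":8.5}])

```text
time_s: 9.6
eef_pos: [0.5522, 0.2519, 0.1582]
tcp_rot: [2.219, -2.222, -0.0]
wrist_force: [-1.0, -0.6, -0.3]
finger_gap: 0.0853
```

Run:
```python
from h import *
s=read_state();print(s['eef_pos'],s['tcp_rot'],s['wrist_force'])
a=get_image('scene');b=get_image('side')
f=lambda i:cv2.resize(i,None,fx=3,fy=3,interpolation=cv2.INTER_CUBIC)
cv2.imwrite('pics/g7.png',np.hstack([f(a['img'][110:270,310:440]),f(b['img'][120:280,190:320])])[:,:,::-1])
```

```text
[0.55220914 0.25187443 0.15820557] [ 2.21874077e+00 -2.22167136e+00 -2.70841834e-04] [-1.03728218 -0.64078286 -0.25643083]
```

View pics/g7.png

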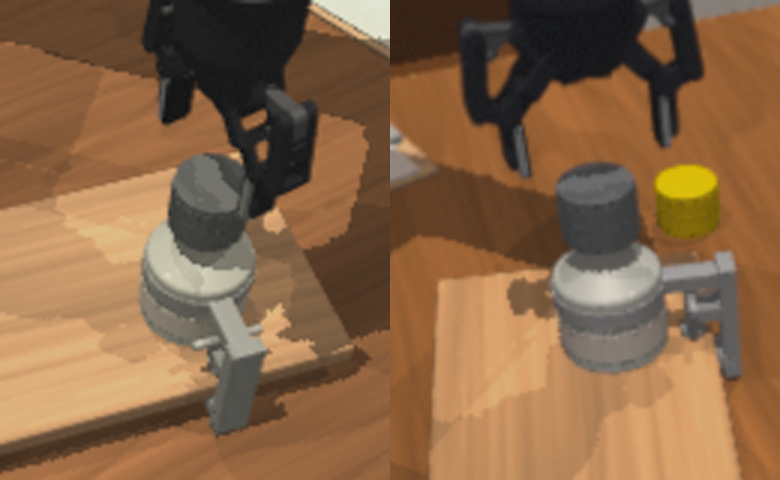

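Request:
servo_tool(increments=[{"rx":0,"ry":0,"rz":0,"x":-0.25,"y":0,"z":1.5,"gripper":8.5},{"rx":0,"ry":0,"rz":0,"x":0,"y":0,"z":1.5,"gripper":8.5},{"rx":0,"ry":0,"rz":0,"x":0,"y":0,"z":1.0,"gripper":8.5},{"rx":0,"ry":0,"rz":0,"x":0,"y":0,"z":0.4,"gripper":8.5},{"rx":0,"ry":0,"rz":0,"x":0,"y":0,"z":0,"gripper":8.5}])

```text
time_s: 10.2
eef_pos: [0.5521, 0.2557, 0.114]
tcp_rot: [2.22, -2.22, -0.0]
wrist_force: [0.0, 0.8, -0.2]
finger_gap: 0.0849
```

Run:
```python
from h import *
s=read_state();print(s['eef_pos'],s['tcp_rot'],s['wrist_force'])
a=get_image('scene');b=get_image('side')
f=lambda i:cv2.resize(i,None,fx=3,fy=3,interpolation=cv2.INTER_CUBIC)
cv2.imwrite('pics/g8.png',np.hstack([f(a['img'][110:270,310:440]),f(b['img'][120:280,190:320])])[:,:,::-1])
```

```text
[0.55211324 0.25574016 0.11397683] [ 2.22024410e+00 -2.22004495e+00 -1.05982028e-04] [ 0.04013694  0.84943735 -0.15083415]
```

View pics/g8.png

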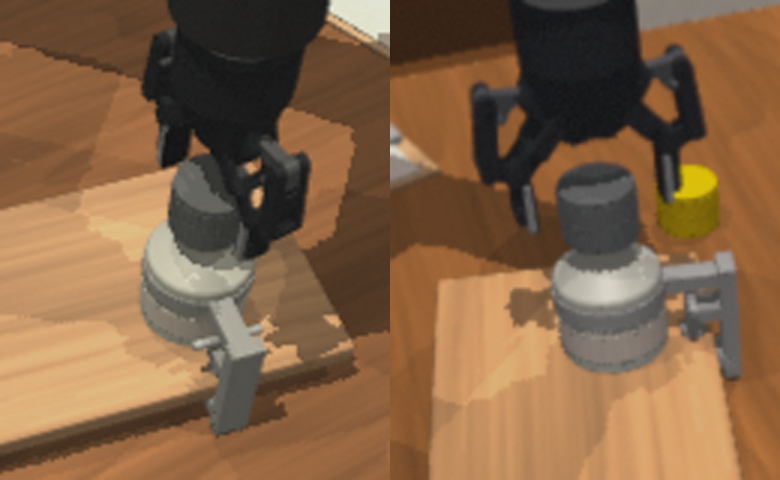

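Request:
servo_tool(increments=[{"rx":0,"ry":0,"rz":0,"x":0,"y":0,"z":0,"gripper":4.5},{"rx":0,"ry":0,"rz":0,"x":0,"y":0,"z":0,"gripper":4.5},{"rx":0,"ry":0,"rz":0,"x":0,"y":0,"z":0,"gripper":4.5},{"rx":0,"ry":0,"rz":0,"x":0,"y":0,"z":0,"gripper":4.5},{"rx":0,"ry":0,"rz":0,"x":0,"y":0,"z":0,"gripper":4.5}], grip_force=80)

```text
time_s: 10.8
eef_pos: [0.5527, 0.2562, 0.1159]
tcp_rot: [-2.221, 2.221, -0.0]
wrist_force: [-1.3, 0.8, 4.4]
finger_gap: 0.0506
```

Run:
```python
from h import *
s=read_state();print(s['eef_pos'],s['tcp_rot'],s['wrist_force'],s['finger_gap'])
a=get_image('scene');b=get_image('side')
f=lambda i:cv2.resize(i,None,fx=3,fy=3,interpolation=cv2.INTER_CUBIC)
cv2.imwrite('pics/g9.png',np.hstack([f(a['img'][110:270,310:440]),f(b['img'][120:280,190:320])])[:,:,::-1])
```

```text
[0.55271147 0.25617399 0.11594277] [-2.22086870e+00  2.22053758e+00 -4.33332678e-04] [-1.34472734  0.83690073  4.37307478] 0.05056418579689444
```

View pics/g9.png

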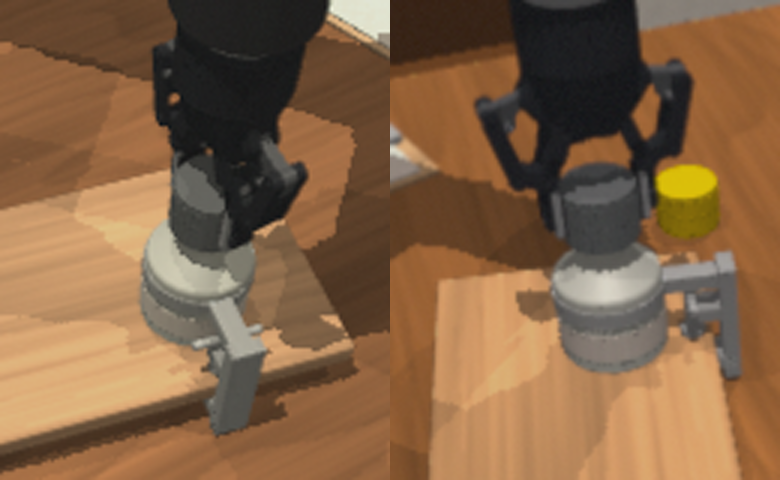

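Request:
servo_tool(increments=[{"rx":0,"ry":0,"rz":0,"x":0,"y":0,"z":0.3,"gripper":4.5},{"rx":0,"ry":0,"rz":0,"x":0,"y":0,"z":0.3,"gripper":4.5},{"rx":0,"ry":0,"rz":0,"x":0,"y":0,"z":0,"gripper":4.5},{"rx":0,"ry":0,"rz":0,"x":0,"y":0,"z":0,"gripper":4.5}])

```text
time_s: 11.3
eef_pos: [0.5528, 0.2562, 0.1102]
tcp_rot: [-2.221, 2.22, -0.001]
wrist_force: [-3.6, -0.2, 6.9]
finger_gap: 0.0506
```

Run:
```python
from h import *
s=read_state();print(s['eef_pos'],s['tcp_rot'],s['wrist_force'],s['finger_gap'])
for n in ['scene','side']:
  p=get_image(n)
  for d in trace(p,'cap')[:2]:
    c=cloud(p,d['mask'])
    if abs(np.median(c[:,0])-.55)<.04: 
        t=c[c[:,2]>.160]; h=np.histogram(t[:,2],np.arange(.16,.19,.002)); print(n,h[0])
```

```text
[0.55279335 0.2561607  0.11019663] [-2.22081896e+00  2.22032837e+00 -8.11341501e-04] [-3.59830347 -0.18552494  6.86284135] 0.05059711606495159
scene [ 14  12  12  15  23 103  87   9   0   0   0   0   0   0]
side [ 20  22  23  23  30 194  92   0   0   0   0   0   0   0]
```

Request:
servo_tool(increments=[{"rx":0,"ry":0,"rz":0,"x":0,"y":0,"z":0.17,"gripper":4.5},{"rx":0,"ry":0,"rz":0,"x":0,"y":0,"z":0,"gripper":4.5},{"rx":0,"ry":0,"rz":0,"x":0,"y":0,"z":0,"gripper":4.5}])

```text
time_s: 11.8
eef_pos: [0.5528, 0.2562, 0.1087]
tcp_rot: [-2.221, 2.22, -0.001]
wrist_force: [-3.6, -0.0, 8.5]
finger_gap: 0.0506
```

Run:
```python
from h import *
s=read_state();print(s['eef_pos'],s['tcp_rot'],s['wrist_force'],s['q'])
for n in ['scene','side']:
  p=get_image(n)
  for d in trace(p,'cap')[:2]:
    c=cloud(p,d['mask'])
    if abs(np.median(c[:,0])-.55)<.04: 
        t=c[(c[:,2]>.166)]; h=np.histogram(t[:,2],np.arange(.16,.19,.001)); print(n,h[0],np.median(t[:,2]))
```

```text
[0.55279303 0.25615021 0.10874307] [-2.22079493e+00  2.22020350e+00 -9.28793464e-04] [-3.58213411 -0.01206462  8.50179582] [ 7.62677887e-01  7.35297423e-02 -5.66654844e-02  5.65825795e-04
 -1.43925557e+00 -7.62485373e-01]
scene [ 0  0  0  0  0  0 11 13 27 47 69 50 18  3  0  0  0  0  0  0  0  0  0  0
  0  0  0  0  0] 0.1702583498275443
side [  0   0   0   0   0   0   9  19  31 107 122  36   2   0   0   0   0   0
   0   0   0   0   0   0   0   0   0   0   0] 0.1699529559360011
```

Pressed 7 mm with 8.5 N, as wanted. I now turn it anticlockwise while pushing (tool rz negative).

Request:
servo_tool(increments=[{"rx":0,"ry":0,"rz":-0.06,"x":0,"y":0,"z":0,"gripper":4.5},{"rx":0,"ry":0,"rz":-0.1,"x":0,"y":0,"z":0,"gripper":4.5},{"rx":0,"ry":0,"rz":-0.1,"x":0,"y":0,"z":0,"gripper":4.5},{"rx":0,"ry":0,"rz":-0.1,"x":0,"y":0,"z":0,"gripper":4.5},{"rx":0,"ry":0,"rz":-0.1,"x":0,"y":0,"z":0,"gripper":4.5},{"rx":0,"ry":0,"rz":0,"x":0,"y":0,"z":0,"gripper":4.5}])

```text
time_s: 12.6
eef_pos: [0.5534, 0.2564, 0.1091]
tcp_rot: [-2.67, 1.651, -0.003]
wrist_force: [0.5, 1.0, 8.3]
finger_gap: 0.0506
```

Run:
```python
from h import *
s=read_state();print(s['eef_pos'],R.from_rotvec(s['tcp_rot']).as_matrix().round(3).tolist(),s['wrist_force'],s['wrist_torque'],s['q'],s['finger_gap'])
```

```text
[0.55335046 0.25639445 0.10910304] [[0.447, -0.895, 0.003], [-0.895, -0.447, 0.001], [0.0, -0.003, -1.0]] [0.52244344 1.00422736 8.3029372 ] [0.05661262 0.35869107 0.08599433] [ 7.62620351e-01  7.34857100e-02 -5.62252019e-02  1.04093089e-03
 -1.43825264e+00 -2.99690834e-01] 0.0506428146770503
```

Request:
servo_tool(increments=[{"rx":0,"ry":0,"rz":-0.1,"x":0,"y":0,"z":0,"gripper":4.5},{"rx":0,"ry":0,"rz":-0.12,"x":0,"y":0,"z":0,"gripper":4.5},{"rx":0,"ry":0,"rz":-0.14,"x":0,"y":0,"z":0,"gripper":4.5},{"rx":0,"ry":0,"rz":-0.14,"x":0,"y":0,"z":0,"gripper":4.5},{"rx":0,"ry":0,"rz":-0.14,"x":0,"y":0,"z":0,"gripper":4.5},{"rx":0,"ry":0,"rz":-0.14,"x":0,"y":0,"z":0,"gripper":4.5},{"rx":0,"ry":0,"rz":-0.14,"x":0,"y":0,"z":0,"gripper":4.5},{"rx":0,"ry":0,"rz":0,"x":0,"y":0,"z":0,"gripper":4.5}])

```text
time_s: 13.4
eef_pos: [0.5536, 0.2563, 0.1092]
tcp_rot: [-3.126, 0.293, -0.005]
wrist_force: [-1.0, -1.1, 7.1]
finger_gap: 0.0505
```

Run:
```python
from h import *
s=read_state();print(s['eef_pos'],R.from_rotvec(s['tcp_rot']).as_matrix().round(3).tolist(),s['wrist_force'],s['wrist_torque'],s['q'],s['finger_gap'])
a=get_image('scene');b=get_image('side')
f=lambda i:cv2.resize(i,None,fx=3,fy=3,interpolation=cv2.INTER_CUBIC)
cv2.imwrite('pics/g10.png',np.hstack([f(a['img'][110:270,310:440]),f(b['img'][120:280,190:320])])[:,:,::-1])
```

```text
[0.5535832  0.25630708 0.10922738] [[0.983, -0.186, 0.003], [-0.186, -0.983, 0.001], [0.003, -0.002, -1.0]] [-0.97789636 -1.1101286   7.08940593] [0.134002   0.08182217 0.02735008] [ 7.62440959e-01  7.34806581e-02 -5.61203726e-02  1.36721652e-03
 -1.43801577e+00  6.21476802e-01] 0.05046186428308038
```

View pics/g10.png

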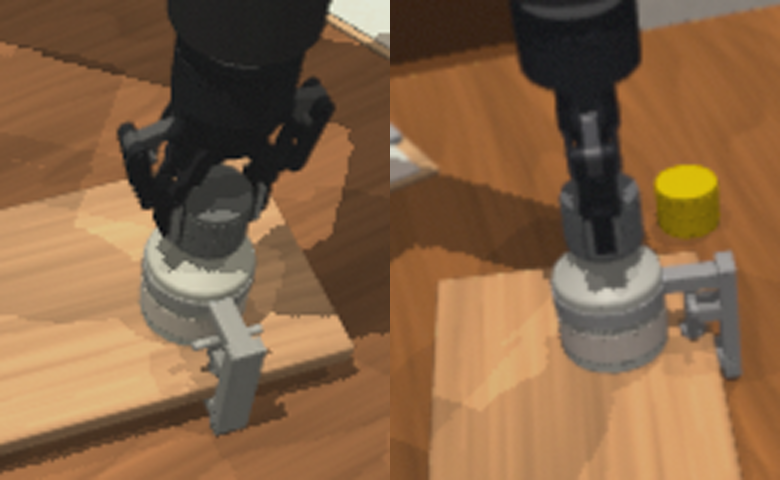

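Turned 79° with little torque. I lift a little first to see whether it comes free.

Request:
servo_tool(increments=[{"rx":0,"ry":0,"rz":0,"x":0,"y":0,"z":-0.4,"gripper":4.5},{"rx":0,"ry":0,"rz":0,"x":0,"y":0,"z":-0.5,"gripper":4.5},{"rx":0,"ry":0,"rz":0,"x":0,"y":0,"z":-0.5,"gripper":4.5},{"rx":0,"ry":0,"rz":0,"x":0,"y":0,"z":-0.4,"gripper":4.5},{"rx":0,"ry":0,"rz":0,"x":0,"y":0,"z":0,"gripper":4.5}])

```text
time_s: 14.0
eef_pos: [0.5524, 0.256, 0.1253]
tcp_rot: [3.127, -0.299, -0.001]
wrist_force: [0.1, -0.2, -0.6]
finger_gap: 0.0501
```

Force is -0.6 N, which is just the cap's weight, so it's free. Now the remaining lift.

Request:
servo_tool(increments=[{"rx":0,"ry":0,"rz":0,"x":0,"y":0,"z":-1,"gripper":4.5},{"rx":0,"ry":0,"rz":0,"x":0,"y":0,"z":-1.5,"gripper":4.5},{"rx":0,"ry":0,"rz":0,"x":0,"y":0,"z":-2,"gripper":4.5},{"rx":0,"ry":0,"rz":0,"x":0,"y":0,"z":-2,"gripper":4.5},{"rx":0,"ry":0,"rz":0,"x":0,"y":0,"z":-1.2,"gripper":4.5},{"rx":0,"ry":0,"rz":0,"x":0,"y":0,"z":-0.5,"gripper":4.5},{"rx":0,"ry":0,"rz":0,"x":0,"y":0,"z":0,"gripper":4.5},{"rx":0,"ry":0,"rz":0,"x":0,"y":0,"z":0,"gripper":4.5}])

```text
time_s: 14.8
eef_pos: [0.5521, 0.256, 0.2063]
tcp_rot: [3.127, -0.299, -0.002]
wrist_force: [-0.0, 0.1, -1.5]
finger_gap: 0.0507
```

Run:
```python
from h import *
s=read_state();print(s['time_s'],s['eef_pos'],s['tcp_rot'],s['wrist_force'],s['finger_gap'],abs(s['qd']).max())
for n in ['scene','side']:
  p=get_image(n);save(p,'f_'+n)
  for d in trace(p,'cap')[:3]:
    c=cloud(p,d['mask']);print(n,d['confidence'],np.percentile(c,[2,50,98],axis=0).round(3).tolist())
  for l,h in [('knob_top',.148),('liner',.030),('tin',.087)]:
    for d in trace(p,l)[:2]:
      try: print(n,l,d['confidence'],topfit(p,d['mask'],h)[:4])
      except Exception as e: pass
  for l in ['stapler','pen1']:
    for d in trace(p,l)[:2]: print(n,l,np.median(cloud(p,d['mask']),0).round(3))
```

```text
14.8 [0.55214383 0.25597841 0.20634254] [ 3.12655633e+00 -2.99180707e-01 -2.17723070e-03] [-0.01536071  0.08468833 -1.48231498] 0.05071799996155971 0.009131200029456069
scene 0.67 [[0.64, 0.413, 0.0], [0.668, 0.431, 0.039], [0.688, 0.464, 0.043]]
scene knob_top 0.67 (214, (0.5275, -0.1811, 0.0166), array([ 0.5275, -0.182 ], dtype=float32), np.float64(0.1484))
scene tin 0.79 (1855, (0.7622, 0.1813, 0.0502), array([0.761 , 0.1802], dtype=float32), np.float64(0.0875))
scene stapler [ 0.767 -0.177  0.046]
scene pen1 [ 0.757 -0.03   0.095]
scene pen1 [0.769 0.049 0.098]
side 0.95 [[0.636, 0.412, 0.002], [0.658, 0.423, 0.034], [0.684, 0.46, 0.042]]
side 0.56 [[0.525, 0.229, 0.002], [0.556, 0.241, 0.252], [0.587, 0.612, 0.269]]
side knob_top 0.73 (383, (0.5234, -0.1855, 0.0158), array([ 0.5234, -0.1858], dtype=float32), np.float64(0.1476))
side liner 0.91 (302, (0.5237, -0.1832, 0.0188), array([ 0.5218, -0.1873], dtype=float32), np.float64(0.0295))
side tin 0.57 (1037, (0.7548, 0.177, 0.0503), array([0.7553, 0.1761], dtype=float32), np.float64(0.0868))
side stapler [ 0.749 -0.192  0.044]
side pen1 [ 0.744 -0.036  0.076]
side pen1 [0.758 0.045 0.078]
```

View pics/f_side.png

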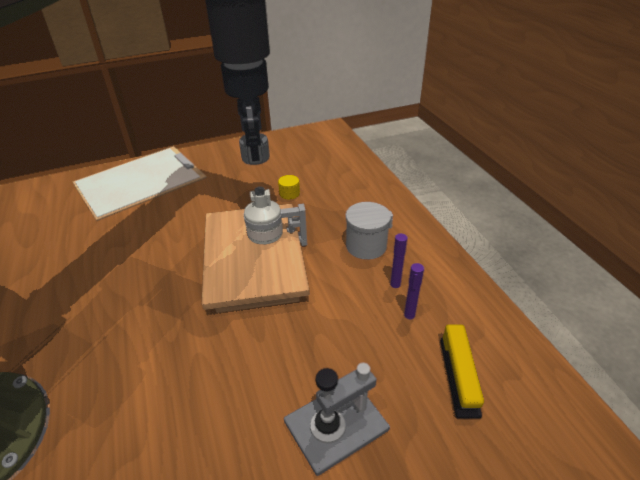

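View pics/f_scene.png

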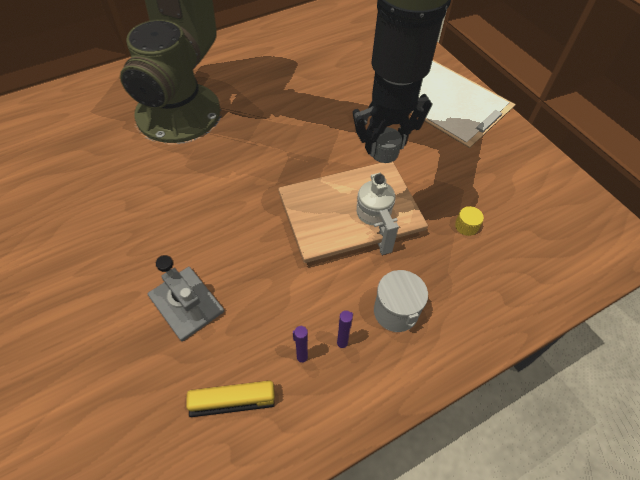

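The cap is held level with its top at about 0.269, so its underside is about 80 mm above the mouth. The neck is bare and everything else is in place.

```bash
python3 -c "
from rig import *
print(job_done())"
```

```text
the job is handed in; nothing more can be done
None
```

The job is done and handed in at about 15 s of the 61 s allowed. `job_done` gives no verdict, so what follows rests on my own readings.

- **Gauge:** I pressed the foot onto the seal with about 16 N, a little over the 10 to 15 N you gave, and held it there for more than half a second. The knob sprang back to 148 mm, and the seal had not visibly moved.
- **Cap:** I gripped it, pushed it down 7 mm at about 8.5 N, turned it 79° anticlockwise while pushing, and lifted it off. Only about its own weight showed on the wrist once it was free.
- **Last check:** The cap is held level and still over the bottle axis. Its underside is about 80 mm above the mouth, estimated from its top at 0.269 m in the side view. The tin, stapler and pens read within a few millimetres of where they started.

**Disagreements and failures:**
- **Fingertip position:** The real fingertips sit about 29 mm behind the reported tool point. The side and wrist cameras agreed on this, so I corrected for it.
- **Camera offset:** The fixed cameras differ from each other by 4 to 5 mm, so I used the wrist camera for the final alignments.
- **Sideways force:** The wrist showed 7 to 8 N of sideways force while pressing the knob.
- **Missed detections:** At the end the detector found the held cap only in the side view, and the seal only in the side view too.
- **Refused call:** My first move call was refused for missing keys, and nothing moved.

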